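Proof-pull a salvaged washer spring on the bench pull gauge

ROBOT

A 6-joint arm with a two-finger parallel gripper is mounted at the origin on the work surface. World frame = base frame: x ahead of the robot, y to its left, z up, the work surface at z = 0. Lengths are in m, angles in rad, forces in N, time in s.
With the tool pointing down it reaches from about 0.15 to 0.775 m from the base axis. Payload 6.1 kg.
Tool frame: the origin (TCP) lies midway between the tips of the shut fingers; the grasp point (between the pads) lies 19 mm behind it; z points along the fingers, y is the line along which they close (so a half turn about z gives the same grasp; the last joint's range is limited). The gripper opens to 85 mm and grips with 20 to 120 N. Pads are 22 mm wide; open, the fingers measure 114 mm over their backs; the gripper's body (76 mm by 85 mm) begins 54 mm behind the grasp point. The pads swing forward as they close: fully open they stand 13 mm farther back than shut.
Start: joints at [1.26, 0.126, -0.04, 1.405, 0, 1.571], TCP at [0.161, 0.5, 0.195] pointing down, gripper open.
Joint ranges: [-2.72, 2.72], [-0.95, 1.95], [-1.27, 1.35], [-1.78, 2.02], [-1.46, 1.47], [-3.14, 3.14]. Speed limits (rad/s): [2.39, 2.39, 3.01, 3.14, 3.14, 3.14].

INTERFACE

Orientations are given as a unit quaternion [w, x, y, z].
In Python, from plant import manip gives the robot as it stands.
- The arm moves only by the shell command python3 -m jog 'ROWS' [FORCE]. ROWS is JSON, a list of rows, each a list of 3 entries, a list of its own where there are three numbers: the shift along the tool's x, y, z as a fraction of full scale, then the turn, a rotation vector about the tool's x, y, z as a fraction of full scale, then the opening, from 0 (shut) to 1 (fully open). A call has 1 to 20 rows; each row shifts and turns the commanded pose from where the row before left it, along the tool's axes as they then stand; what a row does not reach is not made up. Full scale, the value 1, is 150 mm for a shift and pi/4 rad for a turn. A row lasts 1/12 s, in which the tool goes at most 41.7 mm and 7.16 degrees, less where a joint would pass 70% of its speed; a pose out of reach is approached as far as the arm can. A call with a number of a shift or a turn outside -1 to 1 is refused whole. A call with a gripper value outside its range is refused whole. The fingers move at their own pace and stop on an object; FORCE is the grip in N (left out, the last holds). Time passes only in rows, so rows that do not move let the fingers close. It gives the time, the measured TCP pose, the force, the opening and the grip force at its end, in the units of the state.
- manip.state(): the state, without advancing time (a new reading comes with each control period).
- manip.capture(name): name is "scene" or "side" or "wrist"; returns a dict with "frame" (420x560x3 uint8, red, green, blue), "range_z" (420x560 float32, m along the optical axis (not along the pixel's ray), 0 where there is no reading), "fx", "fy", "cx", "cy" (pixels), "world_from_camera" (4x4, takes a point from camera to world coordinates); the wrist camera has in their place "T_tool_cam" (4x4, takes a point from camera to tool coordinates, whose origin is the TCP and whose axes are the flange's). Camera axes: x right, y up, looking along -z (the intrinsics and any distortion apply to the point x, -y, -z); pixel columns grow to the right and rows downward; lengths in m; the calibration is good to about 2 mm. A picture is of the moment at which its call begins: read the wrist's pose just before it.
- manip.close_job(): hands the job in; it is judged then, once.
The state is a dict: "time_s": time; "joint_positions": joint angles; "joint_velocities": joint speeds; "joint_efforts": joint torques, N m; "tool_pos": TCP position; "tcp_rot": TCP orientation; "wrist_force": force on the tool from outside, world axes, zero at the start; "torque": the same for the moment, N m; "gripper_width": finger opening in m; "grip_force": force on a finger pad.
Only numpy, scipy, OpenCV 4.12 (cv2) and the standard library are available. Lean on these libraries where they do the work, as an engineer would, in place of code of your own. Each camera call takes 0.05 s, during which the arm holds its last target. There are 200 camera calls.

TASK

A washer spring is being proof-pulled on the bench pull gauge, which still shows its last reading. Slide the tall drag pointer all the way back home, up to the index bar, then draw the black pull handle out until the index bar is level with the limit flag and hold it there for about a second without pulling past the flag. Ease the handle gently all the way home, never letting it snap back, and let go, so that the drag pointer stays behind level with the flag; leave the flag where it is set and do not disturb the other things on the bench.

Things in the scene. Friction and masses are not known exactly. Their poses are not given: they have to be found in the camera images.
- gauge: The pull gauge, fixed to the bench: dark steel base plate 290 x 110 x 10 mm with a lying spring tube (top 53 mm above the bench) at one end, a rod guide block (40 mm high) at the other. Origin on the bench; x = pulling direction, from tube to handle; y = side of the drag pointer; z up. Plate spans x -190 to 100 mm, guide's outer face x = 95 mm. Scale strip on the y- side: a tick every 10 mm.
- pull_slide (a joint): Travel of the sprung slide (index bar, rod and handle, one rigid piece), m: 0 = fully home, grows as the handle is pulled along gauge x, stop at 0.115. The spring pulls it home with about 3 N at 0 plus 1.4 N per 10 mm (about 15 N at 0.09); let go, it snaps back.
- handle_grip (a point): Grip point of the pull handle: an upright black plate 12 mm thick (along gauge x), 44 mm wide (along y), from 19 to 85 mm above the bench. The point is in its middle plane, 66 mm above the bench. With the slide home it is at gauge x = 150 mm, y = 0; 49 mm free to the guide block behind. It is 190 mm from index_mark along gauge x. Axes as the gauge's.
- index_mark (a point): Front (pulling-side) face of the steel index bar, which crosses the gauge between tube and guide: 70 mm wide, 14 mm high, top 35 mm above the bench. The point is on the top edge of that face at y = 0; gauge x = -40 mm when home; it moves with the handle. Axes as the gauge's.
- drag_pointer (a joint): Place of the drag pointer on its rail, m, same scale as pull_slide: 0 = fully home. The front face of the index bar pushes it outward but does not bring it back; it stays where it is left (friction about 1.5 N). It can be slid by hand along gauge x, at nearest touching the index bar.
- drag_grip (a point): Grip point of the drag pointer: a tall plain aluminium post 10 mm thick (along gauge x), 16 mm wide (along y), top 80 mm above the bench, at gauge y = 30 mm. The point is at its centre, 66 mm above the bench. Nothing else along its rail is higher than 41 mm, so fingertips may go down to 46 mm. Axes as the gauge's.
- drag_mark (a point): The reading edge of the drag pointer: its rear face (towards the tube), 35 mm above the bench, which touches the front face of the index bar. Axes as the gauge's.
- limit_flag (a joint): Place of the limit flag along the scale, in m, on the same scale as pull_slide: the slide is level with the flag when pull_slide equals this. A stiff clamp holds it (12 N).
- flag_mark (a point): The limit flag: a low thin upright black blade, 4 mm thick (along gauge x), 20 mm wide, top 37 mm above the bench, on the scale strip at gauge y = -44 mm. This point is on its middle plane. Axes as the gauge's.
- jar: Bystander: lidded glass jar 60 mm wide, 80 mm high; origin under its centre.
- wrench: Bystander: steel wrench 180 mm long, lying beside the gauge; origin under its middle.
- idler: Bystander: grey belt idler pulley, 72 mm wide, 30 mm high, lying flat; origin under its centre.
- coin_slide: Bystander: steel coin slide, 90 x 60 mm, 46 mm high; origin under its centre.
- coupling: Bystander: brass pipe coupling 52 mm wide, 40 mm high, standing; origin under its centre.
- brush: Bystander: brush 190 mm long, lying beside the gauge; origin under its middle.
- mug: Bystander: white mug 80 mm wide, 90 mm high, past the tube end; origin under its centre.

How it is judged:
By the outcome, as a careful person would: the job done as asked, in the order asked, and still so for the second after the job is handed in, with the robot touching nothing.
It also fails if it takes over 54 s, if anything falls off the work surface, if the arm or the gripper's body presses on something with over 40 N, if the wrist force passes 120 N, or if a joint passes its speed limit or range.

## Working session

There is one attempt and no reset: what is moved stays moved. The work goes in short steps, Python scripts to look and compute and a shell command to move; the robot and the scene stay as the last step left them, time stands still between calls to the robot, and variables do not carry over. Pictures are saved under pics/ and viewed, at most 10 in all, crops included, and the job is handed in when it is done.

```bash
mkdir -p pics; ls; cat > h.py <<'E'
import numpy as np,cv2
from plant import manip
from scipy.spatial.transform import Rotation as R
def cloud(c,T=None):
    z=c["range_z"];v,u=np.mgrid[:z.shape[0],:z.shape[1]]
    P=np.stack([(u-c["cx"])/c["fx"]*z,-(v-c["cy"])/c["fy"]*z,-z],-1)
    T=c["world_from_camera"] if T is None else T
    return P@T[:3,:3].T+T[:3,3]
def wristT(s,c):
    q=s["tcp_rot"];T=np.eye(4);T[:3,:3]=R.from_quat([q[1],q[2],q[3],q[0]]).as_matrix();T[:3,3]=s["tool_pos"]
    return T@c["T_tool_cam"]
def save(c,n,s=1.4):cv2.imwrite(f"pics/{n}.png",cv2.resize(c["frame"][...,::-1],None,fx=s,fy=s,interpolation=cv2.INTER_CUBIC))
E
python3 - <<'E'
from h import *
print(manip.state())
for n in("scene","side"):
    c=manip.capture(n);save(c,n);np.savez(n,**c);print(n,c.keys(),c["fx"],c["world_from_camera"])
E
```

```text
pics
{'time_s': 0.0, 'joint_positions': array([ 1.25998748e+00,  1.26394300e-01, -4.06115155e-02,  1.40540741e+00,
        1.14802285e-05,  1.57079890e+00]), 'joint_velocities': array([ 3.57356528e-04, -2.98316390e-04,  1.19851116e-03,  1.84726707e-03,
        1.50161869e-03,  2.86070028e-05]), 'joint_efforts': array([-9.97711686e-04, -4.35911286e+01,  3.52924562e+01,  1.72713987e-02,
        1.23010432e-04,  2.64632199e-06]), 'tool_pos': array([0.16041243, 0.49939807, 0.19381942]), 'tcp_rot': array([-1.30801772e-04,  1.54780885e-01,  9.87948493e-01, -7.97820636e-04]), 'wrist_force': array([ 0.49689518, -0.98215766,  0.84249739]), 'torque': array([-0.00051805,  0.03291288,  0.030699  ]), 'grip_force': 0.0, 'gripper_width': 0.08504606459651132}
scene dict_keys(['frame', 'range_z', 'fx', 'fy', 'cx', 'cy', 'world_from_camera']) 413.18066377505323 [[ 0.03004616 -0.81794252  0.57451481  1.05590641]
 [ 0.99942849  0.01567726 -0.02994856 -0.09444323]
 [ 0.01548938  0.57508631  0.8179461   0.74819749]
 [ 0.          0.          0.          1.        ]]
side dict_keys(['frame', 'range_z', 'fx', 'fy', 'cx', 'cy', 'world_from_camera']) 388.16369505796587 [[-0.96300607  0.20245551 -0.17785125  0.43613377]
 [-0.26943617 -0.71151315  0.64896316  0.40526935]
 [ 0.00484266  0.67287503  0.73974032  0.64616106]
 [ 0.          0.          0.          1.        ]]
```

View pics/scene.png

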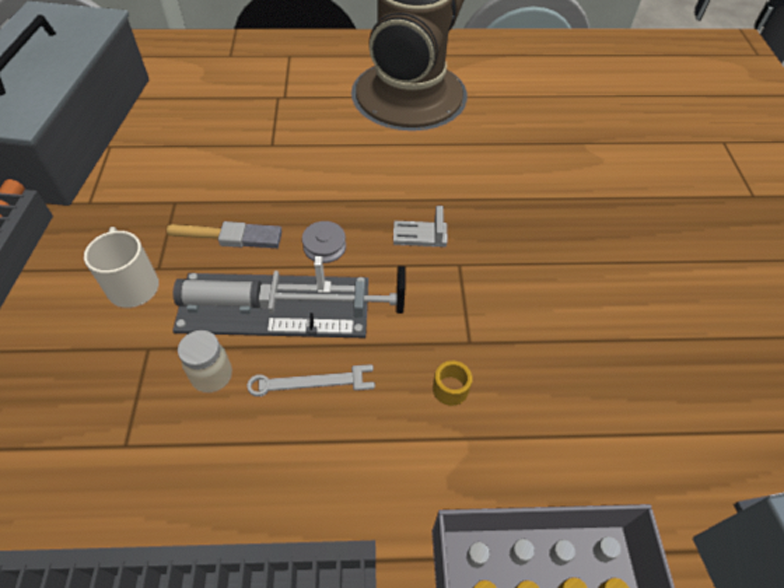

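View pics/side.png

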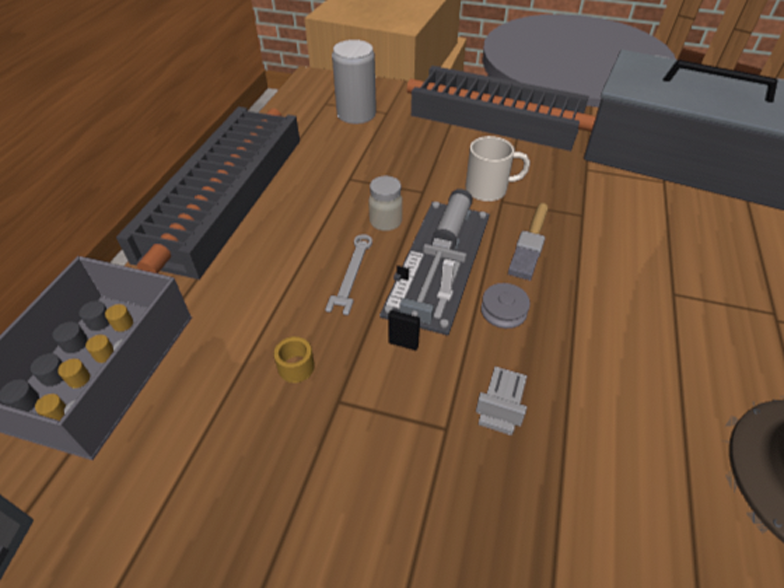

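The scene view shows the gauge with its pulling direction to the right (world +y). In the enlarged picture the handle is at (401,290), the drag post at (320,272), the flag at (311,321) and the index bar at (273,290). In the side view the handle is at (404,330), the post at (447,280) and the flag at (402,272).

```bash
cat >> h.py <<'E'
def blob(P,m,lab):
    n,l,st,ce=cv2.connectedComponentsWithStats(m.astype(np.uint8))
    for i in range(1,n):
        if st[i,4]>=6:
            Q=P[l==i];print(lab,st[i].tolist(),"med",np.median(Q,0).round(4),"min",Q.min(0).round(3),"max",Q.max(0).round(3))
E
python3 - <<'E'
from h import *
for n in("scene","side"):
    c=dict(np.load(n+".npz"));P=cloud(c);f=c["frame"].astype(int)
    roi=(P[...,0]>.3)&(P[...,0]<.62)&(P[...,1]>-.4)&(P[...,1]<.15)&(c["range_z"]>0)
    blob(P,roi&(P[...,2]>.055),n+" >55")
    pl=roi&(P[...,2]>.004)&(P[...,2]<.016)&(f.max(2)<100)
    blob(P,pl,n+" plate")
    wh=roi&(f.min(2)>190)&(P[...,2]<.03); blob(P,wh,n+" white")
    x,y=dict(scene=(311,320),side=(402,270))[n];x=int(x/1.4);y=int(y/1.4)
    print(P[y-3:y+4,x].round(4),f[y-3:y+4,x])
E
```

```text
scene >55 [224, 183, 6, 13, 67] med [ 0.5219 -0.167   0.0766] min [ 0.508 -0.173  0.056] max [ 0.525 -0.163  0.082]
scene >55 [283, 189, 6, 26, 148] med [ 0.5622 -0.0473  0.0829] min [ 0.529 -0.053  0.055] max [ 0.575 -0.041  0.086]
scene plate [284, 168, 7, 1, 7] med [ 0.4116 -0.0349  0.0135] min [ 0.41  -0.042  0.011] max [ 0.412 -0.028  0.014]
scene plate [292, 168, 5, 2, 6] med [ 0.4123 -0.0173  0.0137] min [ 0.411 -0.023  0.012] max [ 0.414 -0.014  0.015]
scene plate [157, 172, 15, 4, 38] med [ 0.4201 -0.3213  0.0079] min [ 0.417 -0.339  0.004] max [ 0.422 -0.307  0.013]
scene plate [173, 172, 26, 5, 81] med [ 0.4242 -0.2731  0.0095] min [ 0.42  -0.302  0.004] max [ 0.429 -0.243  0.016]
scene plate [288, 173, 13, 2, 14] med [ 0.4213 -0.0175  0.0066] min [ 0.42  -0.033  0.006] max [ 0.424 -0.004  0.009]
scene plate [304, 173, 14, 3, 16] med [0.4257 0.0212 0.0075] min [0.423 0.005 0.004] max [0.433 0.036 0.016]
scene plate [217, 177, 8, 9, 12] med [ 0.4429 -0.1939  0.0053] min [ 0.43  -0.199  0.004] max [ 0.453 -0.182  0.01 ]
scene plate [223, 181, 15, 3, 17] med [ 0.4489 -0.1677 
[... 3083 characters left out ...]
[ 0.5773 -0.1601  0.0105] min [ 0.575 -0.182  0.009] max [ 0.581 -0.141  0.012]
side white [282, 205, 4, 3, 7] med [ 0.5914 -0.1536  0.0098] min [ 0.586 -0.158  0.009] max [ 0.594 -0.151  0.011]
side white [314, 210, 7, 2, 7] med [ 0.5154 -0.1575  0.0158] min [ 0.509 -0.16   0.015] max [ 0.522 -0.156  0.017]
side white [278, 213, 7, 6, 16] med [ 0.5897 -0.1234  0.0107] min [ 0.579 -0.135  0.009] max [ 0.595 -0.121  0.013]
[[ 0.5969 -0.2092  0.0099]
 [ 0.5896 -0.1812  0.0357]
 [ 0.589  -0.179   0.0348]
 [ 0.5887 -0.1782  0.0326]
 [ 0.5886 -0.178   0.0296]
 [ 0.5885 -0.1776  0.0268]
 [ 0.5887 -0.1784  0.0228]] [[96 72 54]
 [59 49 45]
 [22 22 22]
 [17 17 19]
 [17 17 19]
 [20 18 20]
 [18 18 18]]
```

```bash
python3 -m jog '[[[0,0,0],[0,0,-0.107],1],[[0,0,0],[0,0,-0.107],1],[[0,0,0],[0,0,-0.108],1],[[-0.149,-0.214,-0.03],[0,0,0],1],[[-0.149,-0.214,-0.03],[0,0,0],1],[[-0.149,-0.214,-0.03],[0,0,0],1],[[-0.149,-0.214,-0.03],[0,0,0],1],[[-0.149,-0.214,-0.03],[0,0,0],1],[[-0.149,-0.214,-0.03],[0,0,0],1],[[-0.149,-0.214,-0.03],[0,0,0],1],[[-0.149,-0.214,-0.03],[0,0,0],1],[[-0.149,-0.214,-0.03],[0,0,0],1],[[-0.149,-0.214,-0.03],[0,0,0],1],[[-0.149,-0.214,-0.03],[0,0,0],1],[[-0.149,-0.214,-0.03],[0,0,0],1],[[-0.149,-0.214,-0.03],[0,0,0],1],[[-0.149,-0.214,-0.03],[0,0,0],1],[[-0.149,-0.214,-0.03],[0,0,0],1],[[-0.149,-0.214,-0.03],[0,0,0],1],[[-0.149,-0.214,-0.03],[0,0,0],1]]'
python3 - <<'E'
from h import *
s=manip.state();c=manip.capture("wrist");save(c,"w1");np.savez("w1",T=wristT(s,c),**c)
print(s["joint_positions"],c["T_tool_cam"].round(3),wristT(s,c).round(3),c["fx"])
E
```

```text
time_s: 1.77
tool_pos: [0.5087, -0.069, 0.271]
tcp_rot: [-0.0, 0.029, 1.0, 0.0]
wrist_force: [-0.0, 0.5, 0.3]
gripper_width: 0.0853
grip_force: 0.0
[-1.34834524e-01  1.17493331e-01  1.18546461e-01  1.57219358e+00
  1.55950251e-04 -7.64074272e-02] [[ 0.001  0.965  0.26   0.066]
 [ 1.    -0.001 -0.    -0.001]
 [ 0.     0.26  -0.965 -0.18 ]
 [ 0.     0.     0.     1.   ]] [[ 0.058 -0.964 -0.26   0.443]
 [ 0.998  0.056  0.015 -0.066]
 [ 0.    -0.26   0.966  0.451]
 [ 0.     0.     0.     1.   ]] 321.2785800753754
```

View pics/w1.png

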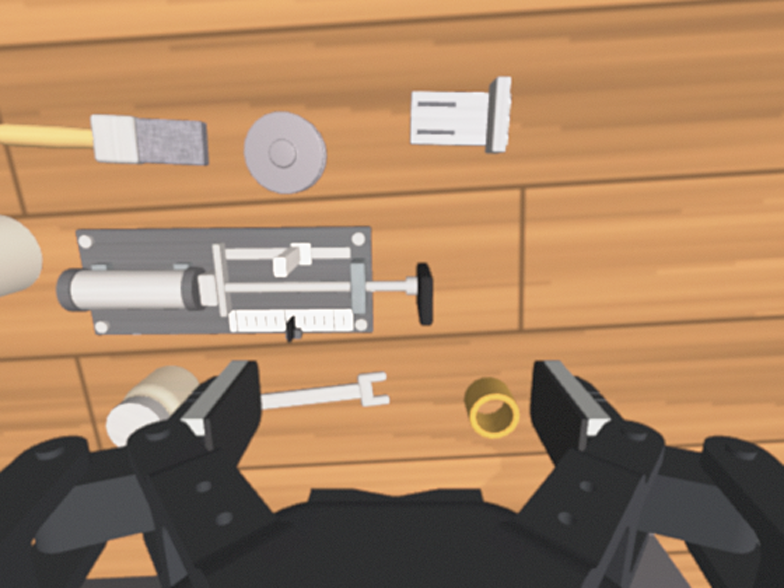

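The wrist view (enlarged) shows the index bar front face near (228,280), the post top near (285,262), the flag at (291,327), the handle at (425,293), and the plate's right edge at x=371. The slide is home and the way to the gauge is clear.

```bash
cat >> h.py <<'E'
def meas(n):
    c=dict(np.load(n+".npz"));P=cloud(c,c["T"]);f=c["frame"].astype(int);Z=P[...,2];z0=c["range_z"]>0
    v,u=np.mgrid[:420,:560]
    m0=z0&(P[...,0]>.46)&(P[...,0]<.64)&(P[...,1]>-.42)&(P[...,1]<.12)
    pl=m0&(Z>.005)&(Z<.015)&(f.max(2)<130)&(f.max(2)-f.min(2)<25)
    k=cv2.morphologyEx(pl.astype(np.uint8),cv2.MORPH_CLOSE,np.ones((15,15)))
    nn,l,st,_=cv2.connectedComponentsWithStats(k);b=1+np.argmax(st[1:,4])
    r=cv2.minAreaRect(P[pl&(l==b)][:,:2].astype(np.float32));print("plate",r)
    a=np.deg2rad(r[2]);cand=[np.array([np.cos(a+i*np.pi/2),np.sin(a+i*np.pi/2)]) for i in range(4)]
    gx=max(cand,key=lambda d:d[1]);gy=np.array([-gx[1],gx[0]])
    O=np.array(r[0])+.045*gx
    print("O",O.round(4),"gx",gx.round(4))
    G=np.stack([(P[...,:2]-O)@gx,(P[...,:2]-O)@gy,Z],-1)
    return c,f,P,G,z0
def rng(G,m,lab):
    Q=G[m]
    if len(Q)>3:print(lab,len(Q),"x",np.percentile(Q[:,0],[2,50,98]).round(4),"y",np.percentile(Q[:,1],[2,50,98]).round(4),"z",np.median(Q[:,2]).round(4))
def allm(n):
    c,f,P,G,z0=meas(n);X,Y,Z=G[...,0],G[...,1],G[...,2]
    rng(G,z0&(Z>.079)&(Z<.092)&(X>.13)&(X<.28)&(abs(Y)<.03),"handle top")
    rng(G,z0&(Z>.076)&(Z<.085)&(X>-.06)&(X<.1)&(abs(Y-.03)<.015),"post top")
    rng(G,z0&(Z>.031)&(Z<.039)&(X>-.07)&(X<.07)&(abs(Y+.02)<.012),"bar top y-")
    rng(G,z0&(Z>.031)&(Z<.039)&(X>-.07)&(X<.07)&(abs(Y-.013)<.006),"bar top y+")
    rng(G,z0&(Z>.033)&(Z<.041)&(X>-.07)&(X<.09)&(abs(Y+.044)<.014),"flag top")
    rng(G,z0&(Z>.02)&(X>-.03)&(X<.09)&(abs(Y+.044)<.014)&(f.max(2)<60),"flag dark")
E
python3 -c "
from h import *
allm('w1')"
```

```text
plate ((0.5397588610649109, -0.24041596055030823), (0.2870132327079773, 0.10739239305257797), 86.9780502319336)
O [ 0.5421 -0.1955] gx [0.0527 0.9986]
handle top 354 x [0.1445 0.1495 0.1555] y [-0.0203  0.001   0.0211] z 0.0857
post top 126 x [0.022  0.0272 0.0316] y [0.0221 0.0294 0.0369] z 0.0808
bar top y- 108 x [-0.0634 -0.043  -0.0395] y [-0.028  -0.0177 -0.0085] z 0.036
bar top y+ 86 x [-0.0639 -0.045  -0.0398] y [0.0071 0.0135 0.0188] z 0.0357
flag top 59 x [0.0172 0.0195 0.0211] y [-0.0551 -0.0452 -0.035 ] z 0.0375
flag dark 61 x [0.0183 0.0207 0.0211] y [-0.0521 -0.0426 -0.0353] z 0.0362
```

```bash
python3 -m jog '[[[-0.011,-0.108,0.168],[0,0,-0.0068],1],[[-0.011,-0.108,0.168],[0,0,0],1],[[-0.011,-0.108,0.168],[0,0,0],1],[[-0.011,-0.108,0.168],[0,0,0],1],[[-0.011,-0.108,0.168],[0,0,0],1],[[-0.011,-0.108,0.168],[0,0,0],1],[[0,0,0],[0,0,0],1],[[0,0,0],[0,0,0],1]]'
python3 - <<'E'
from h import *
s=manip.state();c=manip.capture("wrist");save(c,"w2");np.savez("w2",T=wristT(s,c),**c)
print(s["tool_pos"],s["tcp_rot"]);allm("w2")
E
```

```text
time_s: 2.48
tool_pos: [0.5116, -0.1645, 0.1183]
tcp_rot: [-0.002, 0.027, 1.0, 0.001]
wrist_force: [-0.0, -1.0, 0.3]
gripper_width: 0.0859
grip_force: 0.0
[ 0.5115539  -0.16453071  0.11829052] [-1.90627350e-03  2.70338288e-02  9.99632467e-01  6.84846188e-04]
plate ((0.5396824479103088, -0.2408810555934906), (0.28520411252975464, 0.10777255147695541), 87.1053695678711)
O [ 0.542  -0.1959] gx [0.0505 0.9987]
handle top 1111 x [0.1438 0.1478 0.1549] y [-0.0206  0.001   0.0207] z 0.0854
post top 325 x [0.0218 0.0267 0.0317] y [0.0213 0.0297 0.0366] z 0.0809
bar top y- 195 x [-0.0627 -0.0424 -0.0395] y [-0.0281 -0.0172 -0.0084] z 0.0359
bar top y+ 214 x [-0.0676 -0.0454 -0.0397] y [0.0074 0.0135 0.0189] z 0.036
flag top 90 x [0.0178 0.0192 0.0207] y [-0.0546 -0.0438 -0.0352] z 0.0379
flag dark 63 x [0.0179 0.0193 0.0207] y [-0.0532 -0.0389 -0.0348] z 0.0377
```

View pics/w2.png

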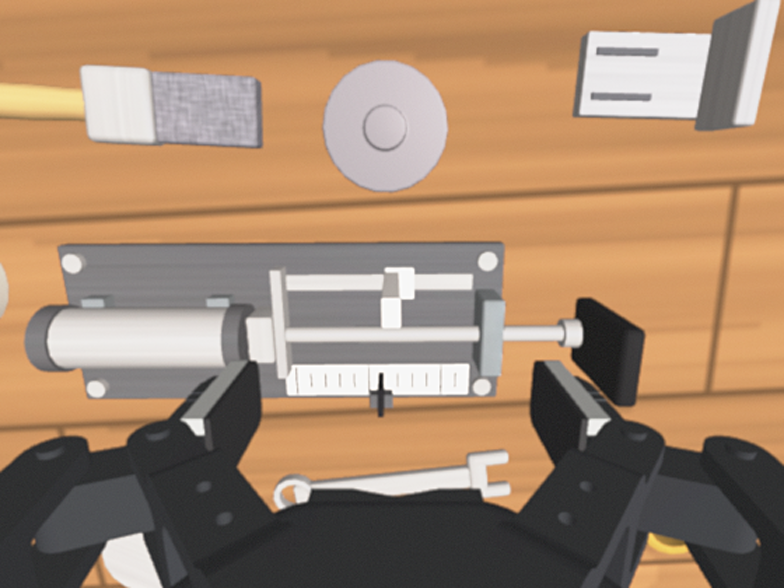

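The closer view shows the flag at (381,395), the bar's front face at x≈286, and the post top at (391,312). The idler and wrench are clear. I lower onto the post and grip it lightly.

```bash
python3 -m jog '[[[-0.015,-0.02,0.074],[0,0,0],1],[[0,0,0.074],[0,0,0],1],[[0,0,0.074],[0,0,0],1],[[0,0,0.074],[0,0,0],1],[[0,0,0.074],[0,0,0],1],[[0,0,0.072],[0,0,0],1],[[0,0,0],[0,0,0],0.5],[[0,0,0],[0,0,0],0.3],[[0,0,0],[0,0,0],0.25]]' 20
python3 -m jog '[[[0,0,0],[0,0,0],0],[[0,0,0],[0,0,0],0],[[0,0,0],[0,0,0],0],[[0,0,0],[0,0,0],0],[[0,0,0],[0,0,0],0],[[0,0,0],[0,0,0],0]]' 20
```

```text
time_s: 3.28
tool_pos: [0.5152, -0.1677, 0.0539]
tcp_rot: [0.0, 0.026, 1.0, -0.0]
wrist_force: [0.4, 0.5, -0.2]
gripper_width: 0.0515
grip_force: 0.0
time_s: 3.78
tool_pos: [0.5151, -0.1677, 0.0537]
tcp_rot: [0.0, 0.026, 1.0, -0.0]
wrist_force: [0.9, -0.1, 0.2]
gripper_width: -0.0001
grip_force: 0.0
```

The fingers shut on nothing, so I look.

```bash
python3 - <<'E'
from h import *
s=manip.state();print(s["grip_force"],s["gripper_width"])
c=manip.capture("wrist");a=c["frame"];np.savez("w3",T=wristT(s,c),**c)
b=manip.capture("side");b2=cv2.resize(b["frame"][80:280,200:440],(480,400),interpolation=cv2.INTER_CUBIC)
o=np.zeros((420,800,3),np.uint8);o[:300,:400]=cv2.resize(a,(400,300));o[:400,400:]=b2[:, 40:440]
cv2.imwrite("pics/m3.png",o[...,::-1])
E
```

```text
0.0 -5.499835131009036e-05
```

View pics/m3.png

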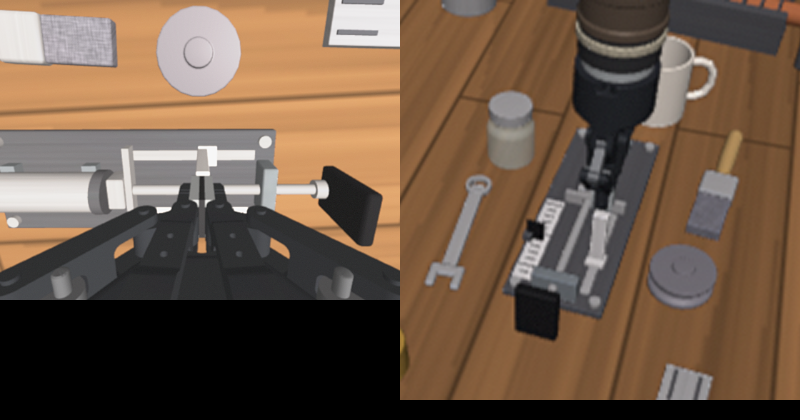

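The side view shows the post, with its top at (600,215), in front of the shut fingers, which end near (598,195). I check where each one is in depth.

```bash
python3 - <<'E'
from h import *
c=dict(np.load("w3.npz"));P=cloud(c,c["T"]);
for u,v in [(203,183),(203,200),(203,220),(203,165),(203,155),(203,240),(192,190),(214,190)]:
    U,V=int(u*1.4),int(v*1.4);print("w",u,v,P[V,U].round(4),c["frame"][V,U])
c=manip.capture("side");P=cloud(c);Z=P[...,2]
m=(Z>.035)&(Z<.13)&(abs(P[...,0]-.515)<.05)&(P[...,1]>-.25)&(P[...,1]<-.1)
f=c["frame"].astype(int)
blob(P,m&(f.max(2)<110),"dark");blob(P,m&(f.max(2)>=130),"light")
for z in np.arange(.04,.13,.01):
    k=m&(abs(Z-z)<.005);print(z.round(2),[(P[k&q][:,:2].mean(0).round(3),(k&q).sum()) for q in (f.max(2)<110,f.max(2)>130)])
E
```

```text
w 203 183 [ 0.504  -0.1672  0.108 ] [37 38 36]
w 203 200 [ 0.504  -0.1673  0.1293] [77 74 73]
w 203 220 [ 0.5157 -0.1679  0.1287] [86 83 83]
w 203 165 [ 0.5071 -0.1671  0.0649] [177 172 165]
w 203 155 [ 0.5065 -0.167   0.0415] [178 171 166]
w 203 240 [ 0.6227 -0.1726  0.0012] [196 141  92]
w 192 190 [ 0.5036 -0.1735  0.1178] [140 138 137]
w 214 190 [ 0.5039 -0.1614  0.1185] [105 104 104]
dark [316, 172, 12, 14, 84] med [ 0.5139 -0.1564  0.1089] min [ 0.504 -0.175  0.089] max [ 0.525 -0.153  0.129]
dark [290, 213, 8, 3, 11] med [ 0.5583 -0.1133  0.0396] min [ 0.549 -0.116  0.038] max [ 0.565 -0.112  0.041]
dark [301, 216, 9, 4, 10] med [ 0.5311 -0.112   0.04  ] min [ 0.523 -0.113  0.038] max [ 0.541 -0.11   0.041]
light [309, 173, 5, 5, 11] med [ 0.5493 -0.2416  0.0377] min [ 0.544 -0.247  0.035] max [ 0.555 -0.237  0.041]
light [315, 185, 10, 19, 135] med [ 0.5151 -0.1638  0.0627] min [ 0.507 -0.173  0.035] max [ 0.523 -0.161  0.081]
0.04 [(array([ 0.542, -0.131]), np.int64(32)), (array([ 0.529, -0.189]), np.int64(41))]
0.05 [(array([ 0.523, -0.164]), np.int64(1)), (array([ 0.514, -0.164]), np.int64(25))]
0.06 [(array([nan, nan]), np.int64(0)), (array([ 0.515, -0.164]), np.int64(23))]
0.07 [(array([nan, nan]), np.int64(0)), (array([ 0.514, -0.164]), np.int64(28))]
0.08 [(array([nan, nan]), np.int64(0)), (array([ 0.515, -0.166]), np.int64(33))]
0.09 [(array([ 0.514, -0.163]), np.int64(4)), (array([ 0.526, -0.165]), np.int64(1))]
0.1 [(array([ 0.515, -0.158]), np.int64(27)), (array([ 0.519, -0.163]), np.int64(3))]
0.11 [(array([ 0.512, -0.159]), np.int64(29)), (array([ 0.525, -0.163]), np.int64(1))]
0.12 [(array([ 0.515, -0.157]), np.int64(23)), (array([nan, nan]), np.int64(0))]<stdin>:10: RuntimeWarning: Mean of empty slice.
  ret = um.true_divide(
```

```bash
python3 - <<'E'
from h import *
for n in("w1","w2","w3"):
    c=dict(np.load(n+".npz"));P=cloud(c,c["T_tool_cam"]);m=(c["range_z"]>.05)&(abs(P[...,0])<.012)&(abs(P[...,1])<.07)&(P[...,2]<0.06)
    Q=P[m];I=np.argwhere(m)
    print(n,len(Q))
    for z in np.arange(-.09,.05,.01):
        k=(abs(Q[:,2]-z)<.005)
        if k.sum()>3:
            q=Q[k];print(z.round(3),k.sum(),"y",q[:,1].min().round(4),q[:,1].max().round(4),"|y|min",abs(q[:,1]).min().round(4),"x",q[:,0].min().round(4),q[:,0].max().round(4))
E
```

```text
w1 31461
-0.09 1190 y -0.0671 0.0656 |y|min 0.0412 x 0.0016 0.012
-0.08 1650 y -0.0574 0.0562 |y|min 0.0411 x -0.0108 0.012
-0.07 1687 y -0.0575 0.056 |y|min 0.0413 x -0.0119 0.0118
-0.06 1244 y -0.0574 0.0556 |y|min 0.0415 x -0.0112 0.0119
-0.05 278 y -0.0498 0.0477 |y|min 0.0416 x -0.011 0.011
w2 31806
-0.09 1189 y -0.0671 0.0656 |y|min 0.0411 x 0.0017 0.012
-0.08 1669 y -0.0574 0.0559 |y|min 0.0413 x -0.0109 0.012
-0.07 1671 y -0.0573 0.0563 |y|min 0.0415 x -0.0115 0.0119
-0.06 1268 y -0.0579 0.0557 |y|min 0.0413 x -0.0113 0.0118
-0.05 264 y -0.0499 0.0468 |y|min 0.0415 x -0.0108 0.011
0.04 338 y -0.0082 0.0019 |y|min 0.0003 x -0.0113 0.0047
0.05 43 y -0.0078 0.0012 |y|min 0.0003 x 0.004 0.0048
w3 38925
-0.09 3791 y -0.0404 0.0385 |y|min 0.0014 x -0.0109 0.012
-0.08 1073 y -0.0319 0.0295 |y|min 0.0001 x -0.0108 0.012
-0.07 693 y -0.0143 0.0127 |y|min 0.0001 x -0.0113 0.0118
-0.06 684 y -0.0143 0.0129 |y|min 0.0001 x 0.0063 0.0119
-0.05 542 y -0.0143 0.0129 |y|min 0.0001 x 0.0064 0.0119
-0.04 97 y -0.0123 0.0096 |y|min 0.0 x 0.0067 0.0116
-0.03 120 y -0.0051 0.0047 |y|min 0.0 x 0.0053 0.0089
-0.02 126 y -0.0052 0.0047 |y|min 0.0001 x 0.007 0.009
-0.01 102 y -0.005 0.0047 |y|min 0.0001 x 0.0077 0.0088
-0.0 85 y -0.0051 0.0048 |y|min 0.0002 x 0.0074 0.0089
0.01 330 y -0.0048 0.0678 |y|min 0.0002 x -0.012 0.0088
0.02 515 y -0.07 0.0676 |y|min 0.0003 x -0.0119 0.0119
0.03 286 y -0.0673 0.0676 |y|min 0.0003 x -0.0119 0.0114
0.04 5585 y -0.0699 0.0699 |y|min 0.0003 x -0.012 0.012
```

The reported TCP lies about 38 mm beyond the real fingertips. The wrist depth puts the shut tips at tool z ≈ -0.04, and the side view shows them at z ≈ 0.089. I correct for this by opening, lowering 42 mm more and closing.

```bash
python3 -m jog '[[[0,0,0],[0,0,0],1],[[0,0,0],[0,0,0],1],[[0,0,0],[0,0,0],1],[[0,0,0],[0,0,0],1],[[0,0,0],[0,0,0],1],[[0,0,0],[0,0,0],1],[[0,0,0],[0,0,0],1],[[0,0,0],[0,0,0],1],[[0,0,0],[0,0,0],1],[[0,0,0],[0,0,0],1],[[0,0,0.07],[0,0,0],1],[[0,0,0.07],[0,0,0],1],[[0,0,0.07],[0,0,0],1],[[0,0,0.06],[0,0,0],1],[[0,0,0],[0,0,0],1]]' 20
python3 -m jog '[[[0,0,0],[0,0,0],0.3],[[0,0,0],[0,0,0],0.2],[[0,0,0],[0,0,0],0.1],[[0,0,0],[0,0,0],0],[[0,0,0],[0,0,0],0],[[0,0,0],[0,0,0],0],[[0,0,0],[0,0,0],0],[[0,0,0],[0,0,0],0],[[0,0,0],[0,0,0],0]]' 20
```

```text
time_s: 5.18
tool_pos: [0.5132, -0.167, 0.0101]
tcp_rot: [-0.002, 0.026, 1.0, 0.001]
wrist_force: [0.3, -0.1, -0.7]
gripper_width: 0.0853
grip_force: 0.0
time_s: 5.93
tool_pos: [0.5153, -0.1677, 0.0135]
tcp_rot: [0.0, 0.026, 1.0, -0.0]
wrist_force: [-1.3, 0.2, 3.6]
gripper_width: 0.0097
grip_force: 23.8
```

```bash
python3 -m jog '[[[0,-0.032,0],[0,0,0],0],[[0,-0.032,0],[0,0,0],0],[[0,-0.032,0],[0,0,0],0],[[0,-0.032,0],[0,0,0],0],[[0,-0.032,0],[0,0,0],0],[[0,-0.032,0],[0,0,0],0],[[0,-0.032,0],[0,0,0],0],[[0,-0.032,0],[0,0,0],0],[[0,-0.032,0],[0,0,0],0],[[0,-0.032,0],[0,0,0],0],[[0,-0.032,0],[0,0,0],0],[[0,-0.032,0],[0,0,0],0],[[0,0,0],[0,0,0],0],[[0,0,0],[0,0,0],0],[[0,0,0],[0,0,0],0]]'
python3 -m jog '[[[0,-0.007,0],[0,0,0],0],[[0,0,0],[0,0,0],0],[[0,-0.007,0],[0,0,0],0],[[0,0,0],[0,0,0],0],[[0,0,0],[0,0,0],0]]'
python3 -m jog '[[[0,-0.007,0],[0,0,0],0],[[0,0,0],[0,0,0],0],[[0,0,0],[0,0,0],0]]'
python3 -m jog '[[[0,-0.007,0],[0,0,0],0],[[0,0,0],[0,0,0],0],[[0,0,0],[0,0,0],0]]'
```

```text
time_s: 7.18
tool_pos: [0.5124, -0.2263, 0.0135]
tcp_rot: [0.0, 0.027, 1.0, -0.001]
wrist_force: [-0.3, -1.2, 4.7]
gripper_width: 0.0101
grip_force: 24.1
time_s: 7.6
tool_pos: [0.5124, -0.2274, 0.0134]
tcp_rot: [0.0, 0.026, 1.0, 0.0]
wrist_force: [0.8, 1.2, 5.3]
gripper_width: 0.0092
grip_force: 24.2
time_s: 7.85
tool_pos: [0.5123, -0.2283, 0.0134]
tcp_rot: [0.001, 0.026, 1.0, 0.0]
wrist_force: [-0.1, 1.8, 5.0]
gripper_width: 0.0095
grip_force: 24.2
time_s: 8.1
tool_pos: [0.5123, -0.2287, 0.0134]
tcp_rot: [0.001, 0.026, 1.0, 0.001]
wrist_force: [0.3, 4.1, 5.9]
gripper_width: 0.0099
grip_force: 24.2
```

```bash
python3 -m jog '[[[0,-0.007,0],[0,0,0],0],[[0,0,0],[0,0,0],0],[[0,0,0],[0,0,0],0]]'
python3 -m jog '[[[0,-0.007,0],[0,0,0],0],[[0,0,0],[0,0,0],0],[[0,0,0],[0,0,0],0]]'
```

```text
time_s: 8.35
tool_pos: [0.5123, -0.2287, 0.0134]
tcp_rot: [0.001, 0.026, 1.0, 0.002]
wrist_force: [1.0, 7.5, 7.0]
gripper_width: 0.0095
grip_force: 24.4
time_s: 8.6
tool_pos: [0.5123, -0.2286, 0.0134]
tcp_rot: [0.001, 0.025, 1.0, 0.003]
wrist_force: [1.3, 11.9, 8.9]
gripper_width: 0.0098
grip_force: 24.5
```

```bash
python3 -m jog '[[[0,0.007,0],[0,0,0],0],[[0,0.007,0],[0,0,0],0],[[0,0,0],[0,0,0],0],[[0,0,0],[0,0,0],0.5],[[0,0,0],[0,0,0],0.5],[[0,0,0],[0,0,0],0.5],[[0,0,0],[0,0,0],0.5],[[0,0,0],[0,0,0],0.5],[[0,0,-0.15],[0,0,0],0.5],[[0,0,-0.15],[0,0,0],0.5],[[0,0,-0.15],[0,0,0],0.5],[[0,0,-0.15],[0,0,0],0.5],[[0,0.2,-0.12],[0,0,0],0.5],[[0,0.2,0],[0,0,0],1],[[0,0.2,0],[0,0,0],1],[[0,0,0],[0,0,0],1],[[0,0,0],[0,0,0],1],[[0,0,0],[0,0,0],1]]'
python3 - <<'E'
from h import *
s=manip.state();c=manip.capture("wrist");save(c,"w4");np.savez("w4",T=wristT(s,c),**c)
print(s["tool_pos"],s["tcp_rot"]);allm("w4")
E
```

```text
time_s: 10.1
tool_pos: [0.5165, -0.1396, 0.121]
tcp_rot: [-0.0, 0.026, 1.0, -0.0]
wrist_force: [-0.6, -0.5, 0.8]
gripper_width: 0.0857
grip_force: 0.0
[ 0.51650342 -0.13962608  0.12099136] [-9.39727425e-05  2.60581665e-02  9.99660406e-01 -1.91133009e-04]
plate ((0.5068784356117249, -0.23929011821746826), (0.28529784083366394, 0.04194276034832001), 87.42693328857422)
O [ 0.5089 -0.1943] gx [0.0449 0.999 ]
handle top 453 x [0.1438 0.1483 0.1549] y [-0.0296 -0.0205 -0.013 ] z 0.0854
bar top y- 543 x [-0.0666 -0.014   0.067 ] y [-0.0319 -0.0305 -0.0132] z 0.033
bar top y+ 26 x [-0.0455 -0.0426 -0.0396] y [0.0071 0.0081 0.0087] z 0.0352
flag top 1512 x [-0.0629 -0.0015  0.0881] y [-0.054  -0.0354 -0.0306] z 0.0346
```

View pics/w4.png

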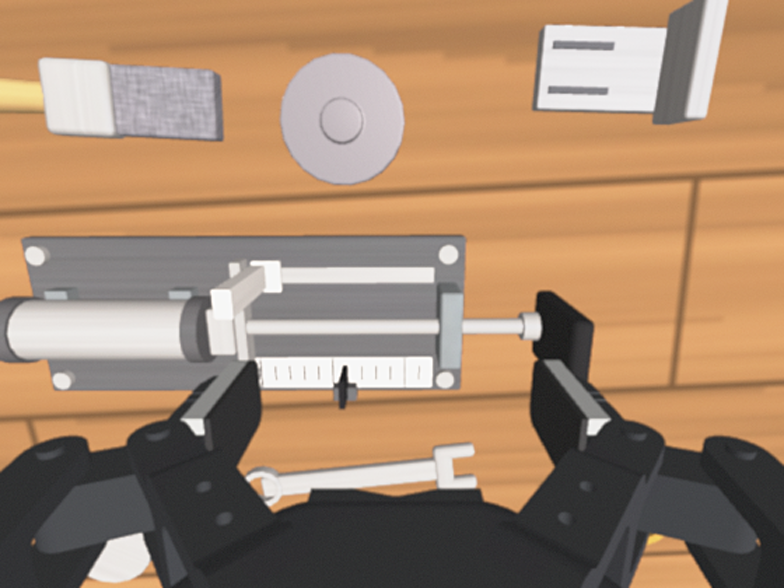

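The view shows the post, with its top at (225,300), sitting against the index bar at x≈243, so the drag pointer is home. The flag is untouched at (343,385). The pointer moved 61.0 mm, which matches my estimate. Next is the handle.

```bash
python3 -m jog '[[[-0.047,0.158,0],[0,0,0],0.5],[[-0.047,0.158,0],[0,0,0],0.5],[[-0.047,0.158,0],[0,0,0],0.5],[[-0.048,0.158,0],[0,0,0],0.5],[[0,0,0],[0,0,0],0.5],[[0,0,0],[0,0,0],0.5],[[0,0,0],[0,0,0],0.5],[[0,0,0],[0,0,0],0.5]]'
```

```text
time_s: 10.82
tool_pos: [0.5495, -0.0475, 0.1209]
tcp_rot: [-0.0, 0.027, 1.0, -0.0]
wrist_force: [-0.5, -0.4, 0.2]
gripper_width: 0.0426
grip_force: 0.0
```

```bash
python3 -m jog '[[[0,0.007,0.148],[0,0,0],0.5],[[0,0,0.148],[0,0,0],0.5],[[0,0,0.148],[0,0,0],0.5],[[0,0,0.148],[0,0,0],0.5],[[0,0,0.148],[0,0,0],0.5],[[0,0,0],[0,0,0],0.5],[[0,0,0],[0,0,0],0.5]]'
python3 -m jog '[[[0,0,0],[0,0,0],0.3],[[0,0,0],[0,0,0],0.2],[[0,0,0],[0,0,0],0.1],[[0,0,0],[0,0,0],0],[[0,0,0],[0,0,0],0],[[0,0,0],[0,0,0],0],[[0,0,0],[0,0,0],0],[[0,0,0],[0,0,0],0]]' 60
```

```text
time_s: 11.4
tool_pos: [0.5486, -0.0461, 0.0094]
tcp_rot: [-0.001, 0.027, 1.0, 0.0]
wrist_force: [-0.4, -0.0, 0.7]
gripper_width: 0.0428
grip_force: 0.0
time_s: 12.07
tool_pos: [0.5512, -0.0453, 0.0119]
tcp_rot: [0.002, 0.026, 1.0, -0.0]
wrist_force: [-1.1, 0.6, 5.7]
gripper_width: 0.0113
grip_force: 59.1
```

```bash
python3 -m jog '[[[0,0.01,0],[0,0,0],0],[[0,0.02,0],[0,0,0],0],[[0,0.02,0],[0,0,0],0],[[0,0.02,0],[0,0,0],0],[[0,0.02,0],[0,0,0],0],[[0,0.02,0],[0,0,0],0],[[0,0.02,0],[0,0,0],0],[[0,0.02,0],[0,0,0],0],[[0,0.02,0],[0,0,0],0],[[0,0.02,0],[0,0,0],0],[[0,0.02,0],[0,0,0],0],[[0,0.02,0],[0,0,0],0],[[0,0.02,0],[0,0,0],0],[[0,0.02,0],[0,0,0],0],[[0,0.02,0],[0,0,0],0],[[0,0.02,0],[0,0,0],0],[[0,0.02,0],[0,0,0],0],[[0,0.01,0],[0,0,0],0],[[0,0,0],[0,0,0],0],[[0,0,0],[0,0,0],0]]'
cat >> h.py <<'E'
def fixm(c,T,lab):
    P=cloud(c,T);O=np.array([.5421,-.1957]);gx=np.array([.0515,.9987]);gy=np.array([-gx[1],gx[0]])
    G=np.stack([(P[...,:2]-O)@gx,(P[...,:2]-O)@gy,P[...,2]],-1);X,Y,Z=G[...,0],G[...,1],G[...,2];z0=c["range_z"]>0
    print(lab)
    rng(G,z0&(Z>.033)&(Z<.041)&(X>-.07)&(X<.07)&(abs(Y+.046)<.006),"flag top")
    for y in(-.03,-.025,-.02,-.015,.015,.02):rng(G,z0&(Z>.031)&(Z<.039)&(X>-.05)&(X<.05)&(abs(Y-y)<.0025),"bar y=%.3f"%y)
    rng(G,z0&(Z>.076)&(Z<.085)&(X>-.06)&(X<.1)&(abs(Y-.03)<.015),"post top")
    f=c["frame"].astype(int)
    Q=z0&(abs(Y+.044)<.009)&(Z>.02)&(Z<.041)&(X>-.01)&(X<.04);rng(G,Q,"flag all")
E
python3 - <<'E'
from h import *
s=manip.state();c=manip.capture("wrist");save(c,"w5");np.savez("w5",T=wristT(s,c),**c)
print(s["tool_pos"],s["tcp_rot"],s["wrist_force"]);fixm(c,wristT(s,c),"wrist")
for n in("scene","side"):
    c=manip.capture(n);np.savez(n+"5",**c);fixm(c,None,n)
E
```

```text
time_s: 13.73
tool_pos: [0.5536, 0.0033, 0.0119]
tcp_rot: [0.001, 0.027, 1.0, -0.002]
wrist_force: [-1.7, -9.7, 6.8]
gripper_width: 0.0111
grip_force: 59.2
[0.55356448 0.0033446  0.01188645] [ 0.00139501  0.02673764  0.99963879 -0.00233163] [-1.65242677 -9.6999378   6.81528919]
wrist
flag all 26 x [0.026  0.0268 0.028 ] y [-0.0528 -0.0509 -0.0479] z 0.021
scene
flag top 11 x [0.017  0.0187 0.0208] y [-0.0518 -0.0469 -0.0418] z 0.037
bar y=-0.030 4 x [0.0042 0.0058 0.0083] y [-0.0298 -0.0288 -0.0285] z 0.0354
bar y=-0.025 5 x [0.0037 0.0053 0.0077] y [-0.0257 -0.024  -0.0227] z 0.0344
bar y=-0.020 8 x [0.0013 0.004  0.0074] y [-0.022  -0.02   -0.0179] z 0.035
bar y=-0.015 30 x [-0.0121 -0.0038  0.0088] y [-0.0173 -0.016  -0.0131] z 0.0353
bar y=0.015 9 x [-0.0126  0.0036  0.0081] y [0.0125 0.0138 0.0158] z 0.035
bar y=0.020 18 x [0.0031 0.0105 0.0183] y [0.0177 0.0202 0.0222] z 0.0358
post top 33 x [0.0092 0.0135 0.0185] y [0.0194 0.0273 0.0358] z 0.0792
flag all 28 x [0.0124 0.0201 0.0246] y [-0.0529 -0.045  -0.0357] z 0.0349
side
bar y=0.015 11 x [-0.0079  0.0048  0.0088] y [0.0128 0.0134 0.0173] z 0.0346
bar y=0.020 4 x [0.0099 0.018  0.0185] y [0.0181 0.0214 0.0225] z 0.0343
post top 33 x [0.009  0.0152 0.0196] y [0.021  0.0288 0.0357] z 0.0791
```

View pics/w5.png

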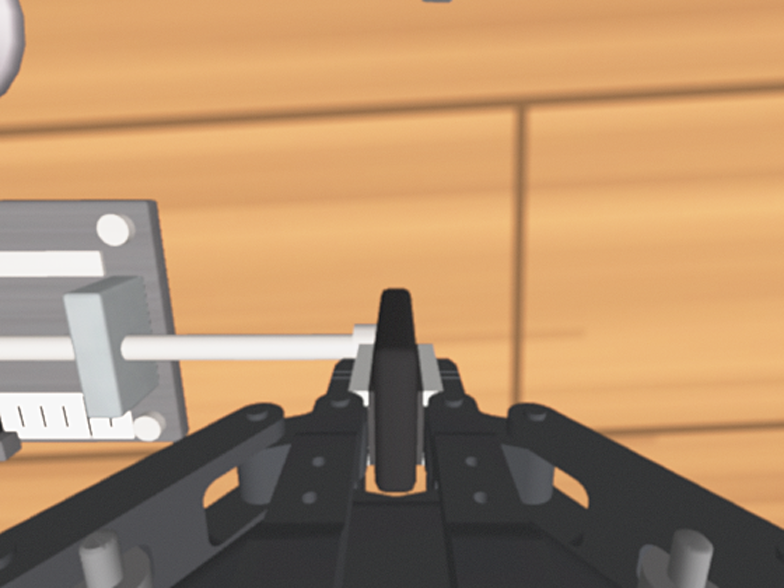

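The handle is held centred in the fingers, with the plate at (396,390), but the bar and flag are out of this view. I refine the flag-to-bar gap from the earlier wrist clouds, using the bar's front face.

```bash
python3 - <<'E'
from h import *
O=np.array([.5421,-.1957]);gx=np.array([.0515,.9987]);gy=np.array([-gx[1],gx[0]])
for n in("w1","w2","w4","scene","side","scene5","side5"):
    c=dict(np.load(n+".npz"));P=cloud(c,c.get("T"));f=c["frame"].max(2)
    X=(P[...,:2]-O)@gx;Y=(P[...,:2]-O)@gy;Z=P[...,2]
    b=X[(abs(Y+.021)<.011)&(Z>.022)&(Z<.033)&(X<.02)&(X>-.05)]
    b2=X[(abs(Y-.014)<.006)&(Z>.022)&(Z<.033)&(X<.02)&(X>-.05)]
    bt=X[(abs(Y+.021)<.011)&(abs(Z-.035)<.002)&(X<.02)&(X>-.05)]
    m=(abs(Y+.044)<.009)&(Z>.03)&(Z<.041)&(X>-.01)&(X<.04)&(f<70);fl=X[m]
    ft=X[(abs(Y+.044)<.009)&(abs(Z-.037)<.0025)&(X>-.01)&(X<.04)]
    h=X[(abs(Y)<.018)&(abs(Z-.085)<.0025)&(X>.12)]
    pt=X[(abs(Y-.03)<.007)&(abs(Z-.0805)<.002)&(X<.1)]
    for k,v in dict(face=b,face2=b2,bartop=bt,flag=fl,flagtop=ft,handletop=h,posttop=pt).items():
        if len(v)>3:print(n,k,len(v),np.round(np.percentile(v,[2,25,50,75,98])*1e3,1))
q=manip.state();r=R.from_quat(np.roll(q["tcp_rot"],-1));print(((q["tool_pos"]+r.apply([0,0,-.057]))[:2]-O)@gx)
print((np.array([.5512,-.0453,.0119])+R.from_quat([.026,1,0,.002]).apply([0,0,-.057]))[:2]@gx-O@gx)
E
```

```text
w1 face 39 [-40.2 -40.  -39.7 -39.4 -39.1]
w1 face2 29 [-44.9 -40.1 -39.9 -39.7 -39.4]
w1 bartop 61 [-45.9 -43.7 -42.1 -40.1 -39.4]
w1 flag 48 [17.9 19.2 20.5 21.  21.3]
w1 flagtop 42 [17.3 18.4 19.5 20.6 21.2]
w1 handletop 293 [144.8 147.2 150.5 153.1 155.7]
w1 posttop 105 [22.2 24.7 27.2 29.5 31.7]
w2 face 58 [-40.1 -40.  -39.9 -39.8 -39.7]
w2 face2 50 [-49.4 -40.2 -40.  -39.9 -39.6]
w2 bartop 144 [-46.  -44.4 -42.5 -41.  -39.7]
w2 flag 71 [17.6 18.5 18.7 19.5 20.4]
w2 flagtop 80 [17.6 18.3 19.  19.8 20.4]
w2 handletop 796 [143.7 145.5 148.3 151.5 154.7]
w2 posttop 277 [21.5 24.3 26.5 29.3 31.4]
w4 face 59 [-40.4 -40.1 -39.9 -39.8 -39.4]
w4 face2 18 [-40.3 -40.2 -40.  -39.9 -39.7]
w4 bartop 89 [-45.9 -44.4 -42.4 -40.7 -39.6]
w4 flag 89 [17.6 18.5 19.5 20.4 21.1]
w4 flagtop 95 [17.3 18.1 19.3 20.3 21.1]
w4 handletop 569 [143.8 145.9 148.9 151.8 154.8]
w4 posttop 274 [-39.6 -37.  -34.6 -31.8 -29.9]
scene face 23 [-49.1 -45.4 -43.  -40.5 -39.9]
scene face2 6 [-46.  -43.  -40.5 -40.3 -40. ]
scene bartop 24 [-48.7 -44.7 -43.3 -41.2 -39.8]
scene flag 13 [17.6 18.3 20.  20.5 20.7]
scene f
[... 284 characters left out ...]
 flag 21 [16.7 19.1 19.4 20.5 21.6]
side flagtop 16 [15.5 17.7 19.2 20.6 21.7]
side handletop 92 [144.7 148.  150.8 153.7 155.3]
side posttop 35 [-312.1 -235.6   23.5   28.6   31.6]
scene5 face 37 [-11.5  -6.5  -0.6   5.6   8.8]
scene5 face2 4 [ 3.8  7.2  9.8 12.8 17.1]
scene5 bartop 30 [-10.8  -0.6   4.4   6.9   8.7]
scene5 flag 12 [17.8 18.1 19.8 20.5 20.9]
scene5 flagtop 15 [16.9 17.9 18.7 20.1 20.8]
scene5 handletop 83 [181.2 196.  198.4 202.2 206.8]
scene5 posttop 34 [-310.5 -290.1    9.2   14.2   17.3]
side5 face2 21 [-8.9  7.2  7.8  8.5  9.7]
side5 handletop 30 [188.9 196.  198.9 201.6 204.6]
side5 posttop 33 [-312.1 -236.1   11.3   15.2   19.6]
0.19963074453890473
0.15066731224967025
```

```bash
python3 -m jog '[[[0,0.0067,0],[0,0,0],0],[[0,0.0067,0],[0,0,0],0],[[0,0.0067,0],[0,0,0],0],[[0,0.0067,0],[0,0,0],0],[[0,0.0067,0],[0,0,0],0],[[0,0.0067,0],[0,0,0],0],[[0,0.0067,0],[0,0,0],0],[[0,0.0067,0],[0,0,0],0],[[0,0.0067,0],[0,0,0],0],[[0,0,0],[0,0,0],0],[[0,0,0],[0,0,0],0]]'
cat > now.py <<'E'
from h import *
O=np.array([.5421,-.1957]);gx=np.array([.0515,.9987]);gy=np.array([-gx[1],gx[0]])
q=manip.state();r=R.from_quat(np.roll(q["tcp_rot"],-1));g=((q["tool_pos"]+r.apply([0,0,-.057]))[:2]-O)@gx
print("tcp",q["tool_pos"].round(4),"slide by tcp",((q["tool_pos"][:2]-[.5512,-.0453])@gx).round(4),"by grasp",(g-.15067).round(4),q["wrist_force"].round(1))
for n in("scene","side"):
    c=manip.capture(n);a=dict(np.load(n+".npz"))
    D=[]
    for cc in(a,c):
        P=cloud(cc);X=(P[...,:2]-O)@gx;Y=(P[...,:2]-O)@gy;Z=P[...,2]
        D.append((X[(abs(Y-.014)<.006)&(Z>.022)&(Z<.033)&(X<.03)&(X>-.05)],X[(abs(abs(Y)-.019)<.003)&(abs(Z-.07)<.014)&(X>.13)&(X<.3)],X[(abs(Y-.03)<.007)&(abs(Z-.079)<.004)&(X<.1)&(X>-.05)],X[(abs(Y+.044)<.009)&(abs(Z-.037)<.0025)&(X>-.01)&(X<.04)],X[(abs(Y+.021)<.011)&(Z>.022)&(Z<.037)&(X<.03)&(X>-.05)]))
    for k,(u,v) in zip(("face+","handle","posttop","flagtop","face-"),zip(*D)):
        print(n,k,*[np.round(np.percentile(w,[5,50,95])*1e3,1) if len(w) else None for w in(u,v)])
E
python3 now.py
```

```text
time_s: 14.8
tool_pos: [0.554, 0.0118, 0.0119]
tcp_rot: [0.001, 0.027, 1.0, -0.003]
wrist_force: [-1.7, -11.6, 7.1]
gripper_width: 0.0113
grip_force: 59.2
tcp [0.554  0.0118 0.0119] slide by tcp 0.0572 by grasp 0.0575 [ -1.7 -11.6   7.1]
scene face+ [-45.4 -40.3  25.4] [14.7 16.9 21.4]
scene handle [143.8 145.9 154. ] [201.3 203.9 212.6]
scene posttop [22.9 27.4 31. ] [18.5 23.3 27.1]
scene flagtop [16.7 19.  20.7] [17.1 18.4 20.7]
scene face- [-48.9 -43.1 -39.9] [-2.4 11.4 17.2]
side face+ [-41.6 -40.4 -38.8] [-0.8 16.4 17.7]
side handle [147.6 154.5 156.4] [203.9 210.6 213.2]
side posttop [22.4 28.4 31.4] [19.  23.9 27.3]
side flagtop [16.2 19.2 21.5] None
side face- [-46.4 -41.4 -39.5] [11.  13.  13.8]
```

```bash
python3 -m jog '[[[0,0.004,0],[0,0,0],0],[[0,0.004,0],[0,0,0],0],[[0,0.003,0],[0,0,0],0],[[0,0,0],[0,0,0],0],[[0,0,0],[0,0,0],0]]'; python3 now.py
```

```text
time_s: 15.32
tool_pos: [0.554, 0.0133, 0.0119]
tcp_rot: [0.001, 0.027, 1.0, -0.003]
wrist_force: [-1.1, -12.1, 8.0]
gripper_width: 0.0113
grip_force: 59.2
tcp [0.554  0.0133 0.0119] slide by tcp 0.0587 by grasp 0.059 [ -1.1 -12.1   8. ]
scene face+ [-45.4 -40.3  25.4] [15.8 20.4 28.2]
scene handle [143.8 145.9 154. ] [202.8 207.7 213.9]
scene posttop [22.9 27.4 31. ] [18.8 23.1 27.5]
scene flagtop [16.7 19.  20.7] [16.7 18.7 20.8]
scene face- [-48.9 -43.1 -39.9] [-1.4 13.5 18.6]
side face+ [-41.6 -40.4 -38.8] [ 5.7 17.6 19.5]
side handle [147.6 154.5 156.4] [205.7 213.5 214.7]
side posttop [22.4 28.4 31.4] [18.8 25.  29. ]
side flagtop [16.2 19.2 21.5] None
side face- [-46.4 -41.4 -39.5] [11.3 17.4 18.8]
```

Both fixed cameras and the TCP put the slide at 58.6 to 59.0 mm, against the flag at about 59.0 mm. I hold, then ease home.

```bash
python3 -m jog '[[[0,0,0],[0,0,0],0],[[0,0,0],[0,0,0],0],[[0,0,0],[0,0,0],0],[[0,0,0],[0,0,0],0],[[0,0,0],[0,0,0],0],[[0,0,0],[0,0,0],0],[[0,0,0],[0,0,0],0],[[0,0,0],[0,0,0],0],[[0,0,0],[0,0,0],0],[[0,0,0],[0,0,0],0],[[0,0,0],[0,0,0],0],[[0,0,0],[0,0,0],0],[[0,0,0],[0,0,0],0]]'
python3 -m jog '[[[0,-0.005,0],[0,0,0],0],[[0,-0.01,0],[0,0,0],0],[[0,-0.015,0],[0,0,0],0],[[0,-0.015,0],[0,0,0],0],[[0,-0.015,0],[0,0,0],0],[[0,-0.015,0],[0,0,0],0],[[0,-0.015,0],[0,0,0],0],[[0,-0.015,0],[0,0,0],0],[[0,-0.015,0],[0,0,0],0],[[0,-0.015,0],[0,0,0],0],[[0,-0.015,0],[0,0,0],0],[[0,-0.015,0],[0,0,0],0],[[0,-0.015,0],[0,0,0],0],[[0,-0.015,0],[0,0,0],0],[[0,-0.015,0],[0,0,0],0],[[0,-0.015,0],[0,0,0],0],[[0,-0.015,0],[0,0,0],0],[[0,-0.015,0],[0,0,0],0],[[0,-0.015,0],[0,0,0],0],[[0,-0.015,0],[0,0,0],0]]'
python3 -m jog '[[[0,-0.015,0],[0,0,0],0],[[0,-0.015,0],[0,0,0],0],[[0,-0.015,0],[0,0,0],0],[[0,-0.01,0],[0,0,0],0],[[0,-0.01,0],[0,0,0],0],[[0,-0.007,0],[0,0,0],0],[[0,-0.007,0],[0,0,0],0],[[0,0,0],[0,0,0],0],[[0,0,0],[0,0,0],0]]'
```

```text
time_s: 16.5
tool_pos: [0.5541, 0.0133, 0.0119]
tcp_rot: [0.001, 0.027, 1.0, -0.003]
wrist_force: [-1.6, -12.1, 6.7]
gripper_width: 0.0112
grip_force: 59.2
time_s: 18.17
tool_pos: [0.5521, -0.0278, 0.0119]
tcp_rot: [0.002, 0.026, 1.0, -0.001]
wrist_force: [-0.5, -4.4, 6.3]
gripper_width: 0.0116
grip_force: 59.3
time_s: 18.92
tool_pos: [0.5515, -0.0393, 0.0119]
tcp_rot: [0.002, 0.026, 1.0, -0.001]
wrist_force: [-1.6, -3.1, 6.7]
gripper_width: 0.0114
grip_force: 59.3
```

```bash
python3 -m jog '[[[0,-0.007,0],[0,0,0],0],[[0,-0.007,0],[0,0,0],0],[[0,-0.007,0],[0,0,0],0],[[0,-0.007,0],[0,0,0],0],[[0,-0.007,0],[0,0,0],0],[[0,0,0],[0,0,0],0],[[0,0,0],[0,0,0],0]]'
python3 -m jog '[[[0,-0.005,0],[0,0,0],0],[[0,0,0],[0,0,0],0],[[0,0,0],[0,0,0],0]]'
python3 -m jog '[[[0,-0.005,0],[0,0,0],0],[[0,0,0],[0,0,0],0],[[0,0,0],[0,0,0],0]]'
```

```text
time_s: 19.5
tool_pos: [0.5513, -0.0444, 0.0119]
tcp_rot: [0.002, 0.026, 1.0, -0.001]
wrist_force: [-0.6, -3.5, 7.2]
gripper_width: 0.0112
grip_force: 59.3
time_s: 19.75
tool_pos: [0.5512, -0.045, 0.0119]
tcp_rot: [0.002, 0.026, 1.0, -0.001]
wrist_force: [-0.3, -3.4, 6.6]
gripper_width: 0.0112
grip_force: 59.3
time_s: 20.0
tool_pos: [0.5512, -0.0454, 0.0119]
tcp_rot: [0.002, 0.026, 1.0, -0.0]
wrist_force: [-0.2, -1.7, 5.9]
gripper_width: 0.0114
grip_force: 59.4
```

```bash
python3 -m jog '[[[0,-0.004,0],[0,0,0],0],[[0,0,0],[0,0,0],0],[[0,0,0],[0,0,0],0]]'
python3 -m jog '[[[0,0,0],[0,0,0],0.2],[[0,0,0],[0,0,0],0.3],[[0,0,0],[0,0,0],0.4],[[0,0,0],[0,0,0],0.5],[[0,0,0],[0,0,0],0.5],[[0,0,0],[0,0,0],0.5],[[0,0,0],[0,0,0],0.5],[[0,0,-0.1],[0,0,0],0.5],[[0,0,-0.15],[0,0,0],0.5],[[0,0,-0.15],[0,0,0],0.5],[[0,0,-0.15],[0,0,0],0.5],[[0,0,-0.2],[0,0,0],0.5],[[0,0,-0.2],[0,0,0],0.5],[[0,0,-0.2],[0,0,0],0.5],[[0,-0.2,-0.2],[0,0,0],1],[[0,-0.2,0],[0,0,0],1],[[0.1,-0.2,0],[0,0,0],1],[[0,0,0],[0,0,0],1],[[0,0,0],[0,0,0],1]]'
python3 - <<'E'
from h import *
s=manip.state();c=manip.capture("wrist");save(c,"w6");np.savez("w6",T=wristT(s,c),**c);fixm(c,wristT(s,c),"wrist")
allm("w6")
E
```

```text
time_s: 20.25
tool_pos: [0.5512, -0.0453, 0.012]
tcp_rot: [0.002, 0.026, 1.0, 0.0]
wrist_force: [-0.6, 0.8, 5.9]
gripper_width: 0.0114
grip_force: 59.5
time_s: 21.83
tool_pos: [0.5297, -0.1353, 0.2122]
tcp_rot: [0.0, 0.028, 1.0, 0.0]
wrist_force: [0.6, 0.2, -0.9]
gripper_width: 0.0854
grip_force: 0.0
wrist
flag top 38 x [0.0173 0.0187 0.021 ] y [-0.0519 -0.0468 -0.0412] z 0.0379
bar y=-0.030 6 x [-0.0451 -0.0419 -0.0396] y [-0.0285 -0.028  -0.0276] z 0.0359
bar y=-0.025 25 x [-0.0458 -0.0423 -0.0397] y [-0.0271 -0.025  -0.023 ] z 0.0358
bar y=-0.020 27 x [-0.0458 -0.042  -0.0395] y [-0.0223 -0.0206 -0.0179] z 0.0359
bar y=-0.015 31 x [-0.0473 -0.043  -0.0397] y [-0.0174 -0.0149 -0.0127] z 0.0355
bar y=0.015 33 x [-0.0494 -0.0431 -0.0399] y [0.0128 0.0143 0.0169] z 0.0355
bar y=0.020 32 x [-0.046  -0.0425 -0.0399] y [0.0176 0.0199 0.0224] z 0.0359
post top 178 x [0.0194 0.0243 0.0289] y [0.0216 0.0294 0.0368] z 0.081
flag all 116 x [0.012  0.02   0.0262] y [-0.0524 -0.0468 -0.0351] z 0.0339
plate ((0.5404908657073975, -0.2411026507616043), (0.28487348556518555, 0.10784635692834854), 87.27978515625)
O [ 0.5426 -0.1962] gx [0.0475 0.9989]
handle top 555 x [0.1443 0.1491 0.1556] y [-0.0207  0.0011  0.0208] z 0.0854
post top 178 x [0.0199 0.0249 0.0294] y [0.022  0.0298 0.0373] z 0.081
bar top y- 132 x [-0.0627 -0.0427 -0.0392] y [-0.0273 -0.0173 -0.0083] z 0.0358
bar top y+ 115 x [-0.0628 -0.0441 -0.0394] y [0.0073 0.0142 0.0188] z 0.0359
flag top 70 x [0.0174 0.0193 0.0213] y [-0.0542 -0.0442 -0.0344] z 0.0379
flag dark 51 x [0.0187 0.0201 0.0213] y [-0.0514 -0.0417 -0.0344] z 0.0376
```

View pics/w6.png

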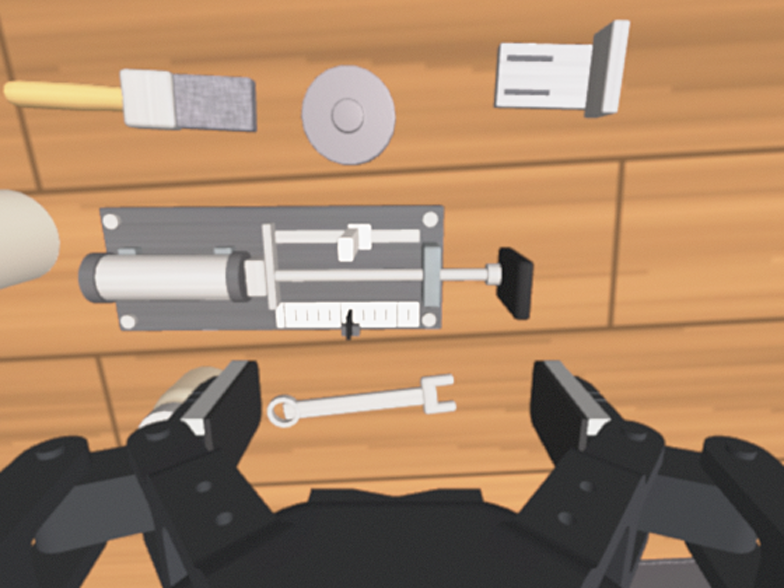

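The last view shows the bar and handle home, and the post at (347,245) level with the flag at (349,322). The post's rear face and the flag's middle both measure 19.2 mm along gauge x, and nothing else has moved. I hand the job in.

```bash
python3 -c "
from plant import manip
print(manip.close_job())"
```

```text
the job is handed in; nothing more can be done
None
```

The job is handed in: I slid the drag pointer home, drew the handle level with the limit flag, held it there for about a second, eased it home and let go; in the last picture the pointer is level with the flag and nothing else had moved.

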